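Refill a ribbon stand and find the thread hand of the next cap

TASK

To change ribbons at the wrapping counter, first slip the gold reel right down onto the bare spindle and let go of it. Then take the screw cap off the spindle that carries the red reel: its thread may be right-handed or left-handed and you cannot see which, so try it both ways; finish holding the cap in the gripper, upright and lifted well clear above the spindle so that I can pull the red reel off. Leave the white reel with its cap shut, the red reel on its spindle and the spare cap where it lies.

Things in the scene. Friction and masses are not known exactly. Their poses are not given: they have to be found in the camera images.
- reel_gold: loose ribbon reel with gold ribbon between kraft-brown flanges, standing flat on the counter: 56 mm diameter, 28 mm high, bore 28 mm right through, about 60 g; origin at the centre of its underside, z up along the bore
- stand_bare: fixed stand without reel: black base 76 mm across, 12 mm high; upright steel spindle 24 mm thick to a chamfered shoulder 42 mm above the counter, then a narrower head with thread ribs (23 mm across) to 60 mm. Origin: centre of the base's underside, z up the spindle. A reel is home lying on the base, underside at 12 mm. Its visible thread tells nothing of the other stands: they come in both hands
- reel_red: reel like the gold one but with red ribbon, loose on the spindle of an identical fixed stand (its underside 12 mm, its top 40 mm above the counter) and kept there by cap_red; origin at the centre of its underside
- cap_red: fluted round dark-wood screw cap with a brass disc on top, shut on the spindle above the red reel: 30 mm high, its upper 13 mm a round grip 40 mm wide, below that a 37 mm skirt; about 60 g; origin at the centre of its underside, 43 mm above the counter when shut (top at 73 mm, spindle head inside it up to 60 mm), z up. Nothing outside shows its thread hand
- cap_red_grip (a point): middle of that cap's grip, 23.5 mm above its underside. Two-start quick thread: turned the right way by 1.15 to 2.0 rad (a stop follows) the cap lifts straight off; before that it cannot be pulled off. The wrong way it goes solid within 0.4 rad. Till a stop it turns with hardly any torque. Right-hand threads loosen counter-clockwise seen from above, left-hand clockwise; either may occur
- reel_white: reel like the red one but with cream-white ribbon, on a third identical fixed stand under cap_white; origin at the centre of its underside; to be left alone
- cap_white: cap like cap_red, shut on the spindle above the white reel; origin at the centre of its underside, 43 mm above the counter; to be left shut
- cap_spare: the bare stand's own cap, like the others, lying loose upside down on the counter behind the stands; origin at the centre of its skirt's end, now on top 30 mm above the counter, its z axis pointing down; to be left alone

How it is judged:
On the way, in this order (a step that is already met when the one before it is completed fails the run):
1. the gold reel lies home on the bare stand's base, round the spindle, and is let go (horizontal distance between reel_gold and stand_bare below 0.004 m and z of reel_gold in the frame of stand_bare below 0.0145 m and angle between reel_gold's own z axis and vertical below 0.08 rad and contact force between the fingers and reel_gold below 0.05 N and linear speed of reel_gold below 0.02 m/s), for 0.3 s.
2. the red reel's cap is off its thread and held above the spindle (height (world z) of cap_red above 0.075 m and contact force between the fingers and cap_red above 0.5 N), for 0.3 s.
At the end, for the whole second after the job is handed in: The still gripper holds the red reel's cap upright (0.35 rad), underside over 75 mm up, touching no other listed thing; the gold reel lies home on the bare stand (4 mm off axis, underside under 14.5 mm); the red reel is still on its spindle (8 mm) and the white reel's cap shut (all of step 2 and angle between cap_red's own z axis and vertical below 0.35 rad and linear speed of cap_red below 0.03 m/s and contact force between cap_red and stand_bare below 0.1 N and contact force between cap_red and reel_gold below 0.1 N and contact force between cap_red and reel_red below 0.1 N and contact force between cap_red and reel_white below 0.1 N and contact force between cap_red and cap_white below 0.1 N and horizontal distance between reel_gold and stand_bare below 0.004 m and z of reel_gold in the frame of stand_bare below 0.0145 m and angle between reel_gold's own z axis and vertical below 0.08 rad and height (world z) of reel_red below 0.02 m and distance of reel_red from where it was at the start of the episode below 0.008 m and height (world z) of cap_white between 0.04 and 0.047 m); the arm keeps its last pose, push and grip.
It fails at once if the white reel's cap comes off its seat (height (world z) of cap_white above 0.055 m or distance of cap_white from where it was at the start of the episode above 0.02 m).
It fails at once if the red or the white reel leaves its base (height (world z) of any of reel_red, reel_white above 0.03 m).
It fails at once if the spare cap is moved by over 30 mm (distance of cap_spare from where it was at the start of the episode above 0.03 m).
It also fails if it takes over 61 s, if anything falls off the work surface, if the arm or the gripper's body presses on something with over 40 N, if the wrist force passes 120 N, or if a joint passes its speed limit or range.

ROBOT

A 6-joint arm with a two-finger parallel gripper is mounted at the origin on a cart in front of the work surface, level with it; the furniture and walls round the work are solid. World frame = base frame: x ahead of the robot, y to its left, z up, the work surface at z = 0. Lengths are in m, angles in rad, forces in N, time in s.
With the tool pointing down it reaches from about 0.4 to 0.825 m from the base axis. Payload 7 kg.
Tool frame: the origin (TCP) lies at the very end of the fingers, on their centre line; the grasp point (between the pads) lies 19 mm behind it; z points along the fingers, y is the line along which they close (so a half turn about z gives the same grasp; the last joint's range is limited). The gripper opens to 88 mm and grips with 3 to 60 N. Pads are 19 mm wide; open, the fingers measure 130 mm over their backs; the gripper's body (78 mm by 193 mm) begins 47 mm behind the grasp point.
Start: joints at [-0.846, 0.359, 0.012, 0, -1.224, -0.288], TCP at [0.286, -0.612, 0.227] pointing down, gripper open.
Joint ranges: [-3.07, 3.07], [-1.43, 2.12], [-1.02, 1.25], [-3.03, 1.67], [-3.05, -0], [-3.03, 3.03]. Speed limits (rad/s): [2.39, 2.39, 3.01, 3.14, 3.14, 3.14].

INTERFACE

Orientations are given as [roll, pitch, yaw] about the fixed x, y, z axes, in that order (R = Rz(yaw) Ry(pitch) Rx(roll)).
In Python, from station import arm, grab_frame gives the robot as it stands.
- The arm moves only by the tool jog_arm, never from a script. Its argument "deltas" is a list that holds one entry, the list of rows, each a list of 4 numbers: the shift along the tool's x, y, z in units of 60 mm (1.0 is 60 mm), then the turn about the tool's z in units of 5 degrees (1.0 is 5 degrees). A call has 1 to 8 rows; each row is the pose to reach, as a shift and turn from the pose commanded when the call began, along the tool's axes at that moment; what a row does not reach only later rows make up. A row lasts 1/8 s, in which the tool goes at most 62.5 mm and 10.7 degrees, less where a joint would pass 70% of its speed; a pose out of reach is approached as far as the arm can. A call with a gripper value outside its range is refused whole. "grip" is the finger opening in mm, from 0 to 87.6, set as the call begins (left out, the last holds). The fingers move at their own pace and stop on an object; "squeeze" is the grip in N (left out, the last holds). Time passes only in rows, so rows that repeat a pose let the fingers close. It gives the time, the measured TCP pose, the force, the opening and the grip force at its end, in the units of the state.
- arm.get_state(): the state, without advancing time (a new reading comes with each control period).
- grab_frame(name): name is "scene" or "top" or "wrist"; returns a dict with "img" (480x640x3 uint8, red, green, blue), "vfov" (degrees; the focal length in pixels is half the picture's height over the tangent of half this angle, whatever the lens; pixels are square), "cx", "cy" (the principal point, pixels), "xyz" and "rotation" of the camera in the world. Camera axes: x right, y down, z forward; pixel columns grow to the right and rows downward; lengths in m; the calibration is good to about 2 mm. A picture is of the moment at which its call begins. There is no depth.
- arm.job_done(): hands the job in; it is judged then, once.
The state is a dict: "t": time; "q": joint angles; "qd": joint speeds; "joint_efforts": joint torques, N m; "eef_pos": TCP position; "ee_rot": TCP orientation; "force": force on the tool from outside, world axes, zero at the start; "moment": the same for the moment, N m; "width": finger opening in m; "gripper_force": force on a finger pad.
Only numpy, scipy, OpenCV 4.12 (cv2) and the standard library are available. Lean on these libraries where they do the work, as an engineer would, in place of code of your own. Each camera call takes 0.05 s, during which the arm holds its last target. There are 200 camera calls.

## Working session

There is one attempt and no reset: what is moved stays moved. The work goes in short steps, Python scripts to look and compute and a tool call to move; the robot and the scene stay as the last step left them, time stands still between calls to the robot, and variables do not carry over. Pictures are saved under pics/ and viewed, at most 10 in all, crops included, and the job is handed in when it is done.

Besides the shell and the picture viewer there is one more tool, called after ">>>" as a command line: name --argument value ..., lists and objects as JSON in quotes. jog_arm: Moves the arm, as the interface text tells. Its arguments: {"type":"object","properties":{"deltas":{"type":"array"},"grip":{"type":"number"},"squeeze":{"type":"number"}},"required":["deltas"]}

```bash
mkdir -p pics; cat > h.py <<'E'
import numpy as np, cv2, json
from station import arm, grab_frame
def snap(n,fn):
    f=grab_frame(n); cv2.imwrite(f'pics/{fn}.png',f['img'][:,:,::-1])
    json.dump({k:np.array(f[k]).tolist() for k in('vfov','cx','cy','xyz','rotation')},open(f'pics/{fn}.json','w')); return f
def cam(fn):
    c=json.load(open(f'pics/{fn}.json')); R=np.array(c['rotation'])
    if R.shape!=(3,3):
        from scipy.spatial.transform import Rotation as Ro
        R=Ro.from_euler('xyz',R).as_matrix()
    return c,R,240/np.tan(np.radians(c['vfov'])/2)
def px2w(fn,u,v,z):
    c,R,f=cam(fn); d=R@np.array([(u-c['cx'])/f,(v-c['cy'])/f,1]); p=np.array(c['xyz']); return p+d*(z-p[2])/d[2]
def w2px(fn,P):
    c,R,f=cam(fn); q=R.T@(np.array(P)-np.array(c['xyz'])); return q[:2]/q[2]*f+[c['cx'],c['cy']]
E
python3 - <<'E'
from h import *
for n in('scene','top'):
    f=snap(n,n+'0'); print(n,f['vfov'],f['cx'],f['cy'],f['xyz'],f['rotation'])
s=arm.get_state(); print(s)
E
```

```text
scene 53.794599477769246 320.34450227258833 233.60249316267246 [0.23587982 0.57503362 0.71013708] [-2.43545484  0.01307755 -2.63271587]
top 42.582042365120905 319.31878338025643 240.13129046195795 [0.3285955  0.12395677 0.9815134 ] [-2.92296711 -0.00594806 -1.60084277]
{'t': 0.1, 'q': array([-8.45896930e-01,  3.59285089e-01,  1.11333364e-02, -2.67960239e-04,
       -1.22412345e+00, -2.88171693e-01]), 'qd': array([ 7.69081180e-04, -1.71019937e-03,  2.24214040e-03,  1.37712535e-03,
        8.93498887e-05, -1.17411924e-04]), 'joint_efforts': array([-3.07535149e-03, -5.84161770e+01,  2.93749666e+01,  7.01547101e+00,
        1.01625390e-02, -5.44839634e-05]), 'eef_pos': array([ 0.28532071, -0.61123587,  0.22573576]), 'ee_rot': array([ 3.14010317e+00, -1.78800725e-04, -2.70495605e+00]), 'force': array([-0.57572348, -0.26533569,  0.92480687]), 'moment': array([ 0.05897029,  0.05798073, -0.00335801]), 'gripper_force': 0.0, 'width': 0.08795190868704747}
```

View pics/top0.png

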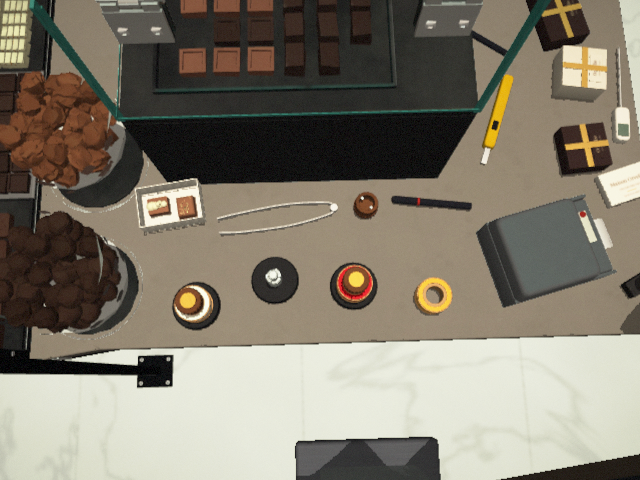

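View pics/scene0.png

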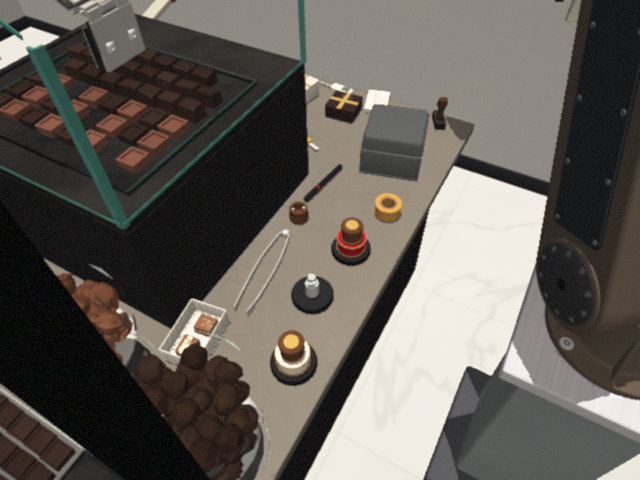

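Top view: the gold reel is at about (433,295), the red cap at (355,281), the bare stand at (275,280), the white cap at (187,300) and the spare cap at (366,205). The scene view shows the same layout. I'll enlarge both.

```bash
python3 - <<'E'
from h import *
a=cv2.imread('pics/top0.png'); 
def crop(im,u,v,r=32,s=260): return cv2.resize(im[v-r:v+r,u-r:u+r],(s,s),interpolation=cv2.INTER_CUBIC)
b=cv2.imread('pics/scene0.png')
cv2.imwrite('pics/crop0.png',np.vstack([np.hstack([crop(a,433,295),crop(a,275,280),crop(a,355,285)]),np.hstack([crop(b,388,207),crop(b,312,290),crop(b,351,238)])]))
for n,u,v,z in[('gold',433,294,.028),('base',274.5,280,.012),('red',355.5,280.5,.073),('white',187,300,.073),('spare',366,205,.03)]: print(n,px2w('top0',u,v,z).round(4))
for n,u,v,z in[('gold',388.5,206,.028),('base',312.5,294,.012),('red',352,227,.073),('white',291,343,.073)]: print(n,px2w('scene0',u,v,z).round(4))
E
```

```text
gold [ 0.4492 -0.0625  0.028 ]
base [0.4809 0.1849 0.012 ]
red [0.4671 0.0605 0.073 ]
white [0.4452 0.3106 0.073 ]
spare [0.5953 0.0354 0.03  ]
gold [ 0.4431 -0.0565  0.028 ]
base [0.4784 0.1873 0.012 ]
red [0.4657 0.0639 0.073 ]
white [0.4424 0.3111 0.073 ]
```

View pics/crop0.png

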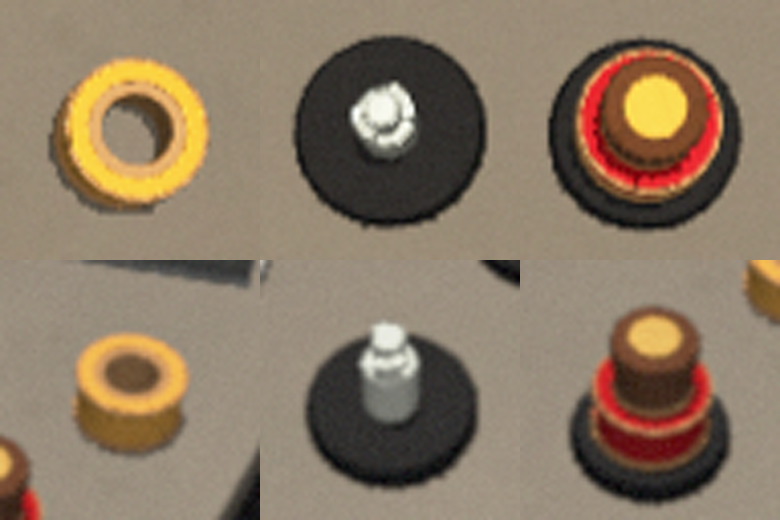

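```bash
python3 - <<'E'
from h import *
for n,u,v,z in[('gold',434.6,294.6,.028),('base',274.7,279.7,.008),('tip',272.6,273.4,.06),('red',356.1,278.9,.073)]: print(n,px2w('top0',u,v,z).round(4))
for n,u,v,z in[('gold',388.1,202.2,.028),('tip',312-32+31.5-.4,290-32+17.5-.4,.06),('red',352.1,224.6,.073)]: print(n,px2w('scene0',u,v,z).round(4))
E
```

```text
gold [ 0.4482 -0.0649  0.028 ]
base [0.482  0.1848 0.008 ]
tip [0.4835 0.1846 0.06  ]
red [0.4694 0.0595 0.073 ]
gold [ 0.4481 -0.0657  0.028 ]
tip [0.4824 0.1824 0.06  ]
red [0.4681 0.0587 0.073 ]
```

>>> jog_arm --deltas '[[[-0.8,0.9,0,0.6],[-1.6,1.8,0,1.2],[-2.4,2.7,0,1.9],[-3.2,3.6,0,2.5],[-4.0,4.5,0,3.1],[-4.75,5.35,0,3.8],[-5.5,6.2,0,4.4],[-6.31,7.11,0,5]]]' --grip 80

```text
t: 1.1
eef_pos: [0.4281, -0.1304, 0.2267]
ee_rot: [3.141, 0.001, 3.14]
force: [1.8, -0.9, -0.0]
width: 0.08
gripper_force: 0.0
```

>>> jog_arm --deltas '[[[0,0,0,0],[0,0,0,0],[0,0,0,0]]]'

```text
t: 1.48
eef_pos: [0.4276, -0.1334, 0.2264]
ee_rot: [-3.142, -0.0, 3.141]
force: [-0.5, 0.5, -0.2]
width: 0.0799
gripper_force: 0.0
```

```bash
python3 - <<'E'
from h import *
s=arm.get_state(); print(s['t'],s['eef_pos'],s['ee_rot'],s['q'],s['force'])
f=snap('wrist','w0'); print(f['xyz'],f['rotation'],f['vfov'])
print(w2px('w0',[.448,-.065,.028]),w2px('w0',[.469,.059,.073]))
E
```

```text
1.475 [ 0.42760593 -0.13337364  0.22639909] [-3.14153360e+00 -4.82410249e-04  3.14053401e+00] [ 1.40143924e-01 -2.53880160e-02 -4.61335865e-01 -1.04000788e-05
 -1.13533440e+00 -1.71199449e+00] [-0.50228014  0.50493372 -0.24075759]
[ 0.34732709 -0.13345193  0.38420563] [2.84487388e+00 2.95356192e-04 1.56994495e+00] 69.05582981621114
[387.98777754 233.03177595] [525.03968558 266.92049508]
```

View pics/w0.png

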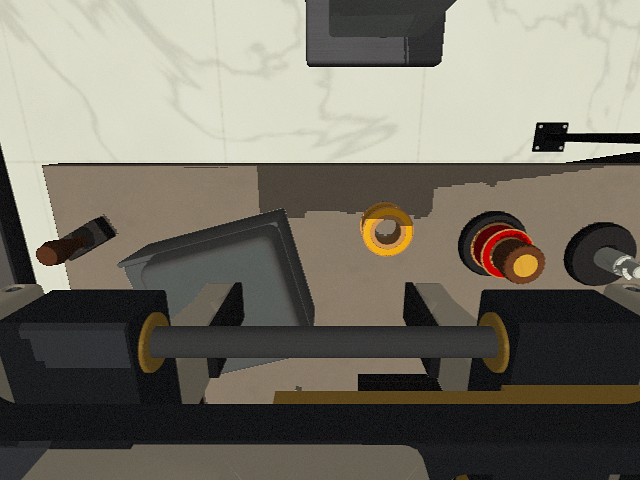

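The wrist view shows the gold ring at (388,229), against a projected (388,233), so the measurement holds. The grey box sits close to the gold reel in y. I'll grasp along x first, then regrip at 45° so the reel is centred both ways.

>>> jog_arm --deltas '[[[-0.05,0.15,0,-2],[-0.1,0.3,0,-4],[-0.15,0.45,0,-6],[-0.2,0.6,0,-8],[-0.25,0.75,0,-10],[-0.3,0.95,0,-12],[-0.34,1.14,0,-14],[-0.34,1.14,0,-16]]]' --grip 76

```text
t: 2.52
eef_pos: [0.4484, -0.0648, 0.2264]
ee_rot: [3.141, -0.0, -1.741]
force: [0.2, -0.1, 0.0]
width: 0.0758
gripper_force: 0.0
```

>>> jog_arm --deltas '[[[0,0,0.4,-2],[0,0,1.0,-2],[0,0,1.6,-2],[0,0,1.6,-2],[0,0,1.6,-2]]]'

```text
t: 3.15
eef_pos: [0.4492, -0.0646, 0.1317]
ee_rot: [-3.141, -0.0, -1.571]
force: [0.8, -0.1, 0.1]
width: 0.0762
gripper_force: 0.0
```

```bash
python3 - <<'E'
from h import *
s=arm.get_state(); print(s['t'],s['eef_pos'],s['ee_rot'],s['q'])
f=snap('wrist','w1'); snap('top','t1')
for P in([.448,-.065,.028],[.469,.059,.073]): print(w2px('w1',P))
E
```

```text
3.15 [ 0.44921091 -0.06461628  0.13170738] [-3.14058025e+00 -2.82566876e-04 -1.57127248e+00] [ 2.93989935e-01  8.01377681e-02 -5.92452544e-01  7.21841737e-04
 -8.97319323e-01 -2.94915909e-01]
[323.7086882  239.58216884]
[296.14907279 412.11291561]
```

View pics/w1.png

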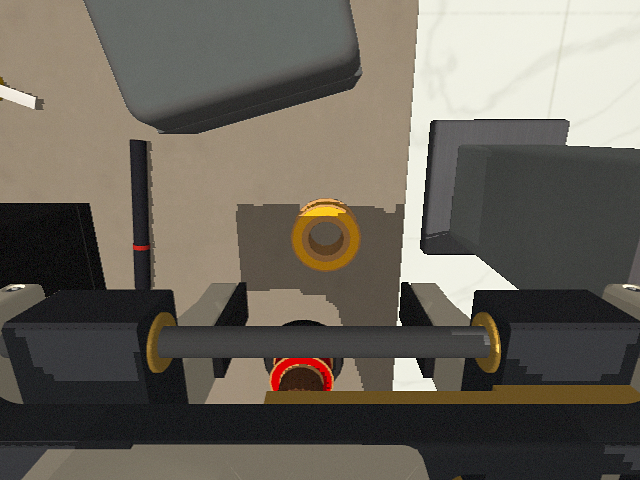

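The ring is at (326,239) and was predicted at (324,240), so the position is good. Descending to grip.

>>> jog_arm --deltas '[[[0,0,0.6,0],[0,0,1.2,0],[0,0,1.7,0],[0,0,2.04,0],[0,0,2.04,0],[0,0,2.04,0]]]'

```text
t: 4.0
eef_pos: [0.4495, -0.0637, 0.0094]
ee_rot: [-3.14, 0.0, -1.57]
force: [-0.5, -0.9, -0.8]
width: 0.0764
gripper_force: 0.0
```

>>> jog_arm --deltas '[[[0,0,0,0],[0,0,0,0],[0,0,0,0],[0,0,0,0],[0,0,0,0]]]' --grip 50 --squeeze 8

```text
t: 4.62
eef_pos: [0.4488, -0.0639, 0.0087]
ee_rot: [-3.141, 0.0, -1.57]
force: [-2.4, 0.7, 7.6]
width: 0.0564
gripper_force: 8.0
```

>>> jog_arm --deltas '[[[0,0,0,0],[0,0,0,0],[0,0,0,0],[0,0,0,-2],[0,0,0,-4],[0,0,0,-6],[0,0,0,-8],[0,0,0,-9]]]' --grip 70

```text
t: 5.62
eef_pos: [0.4484, -0.064, 0.0081]
ee_rot: [3.141, 0.0, -0.781]
force: [-0.1, 0.0, -0.4]
width: 0.0701
gripper_force: 0.0
```

>>> jog_arm --deltas '[[[0,0,0,0],[0,0,0,0],[0,0,0,0],[0,0,0,0],[0,0,0,0],[0,0,0,0]]]' --grip 50

```text
t: 6.38
eef_pos: [0.4484, -0.064, 0.0082]
ee_rot: [-3.142, -0.0, -0.785]
force: [-0.1, -0.1, -0.3]
width: 0.057
gripper_force: 8.0
```

>>> jog_arm --deltas '[[[0,0,-0.5,0],[0,0,-1.2,0],[0,0,-2,0],[-0.3,-0.4,-2,0],[-0.8,-1.0,-2,0],[-1.3,-1.7,-2,0],[-1.8,-2.4,-2,0],[-2.3,-3.0,-2,0]]]' --squeeze 12

```text
t: 7.38
eef_pos: [0.4781, 0.1627, 0.1282]
ee_rot: [-3.141, -0.0, -0.785]
force: [0.9, 0.2, -1.1]
width: 0.0572
gripper_force: 12.0
```

>>> jog_arm --deltas '[[[-0.22,-0.32,0,0],[-0.22,-0.32,0.3,0],[-0.22,-0.32,0.5,0],[-0.22,-0.32,0.5,0],[-0.22,-0.32,0.5,0]]]'

```text
t: 8.0
eef_pos: [0.4826, 0.1835, 0.0986]
ee_rot: [-3.141, -0.0, -0.786]
force: [0.0, -0.0, -1.2]
width: 0.0571
gripper_force: 12.0
```

```bash
python3 - <<'E'
from h import *
s=arm.get_state(); print(s['t'],s['eef_pos'],s['ee_rot'],s['width'])
snap('wrist','w2'); snap('top','t2'); snap('scene','s2')
w=cv2.imread('pics/w2.png'); 
def crop(n,P,r=44):
    u,v=w2px(n,P).astype(int); im=cv2.imread(f'pics/{n}.png'); print(n,u,v,w2px(n,P)); u=min(max(u,r),639-r); v=min(max(v,r),479-r)
    return cv2.resize(im[v-r:v+r,u-r:u+r],(352,352),interpolation=cv2.INTER_CUBIC)
P=[.4825,.184,.08]
top=np.hstack([crop('t2',P),crop('s2',P)])
cv2.imwrite('pics/c2.png',np.hstack([top]))
E
```

```text
8.0 [0.48256413 0.18350365 0.09856976] [-3.14127601e+00 -2.02627617e-04 -7.85508434e-01] 0.057145968231505834
t2 272 271 [272.08179584 271.86630833]
s2 310 268 [310.25407588 268.71098971]
```

View pics/w2.png

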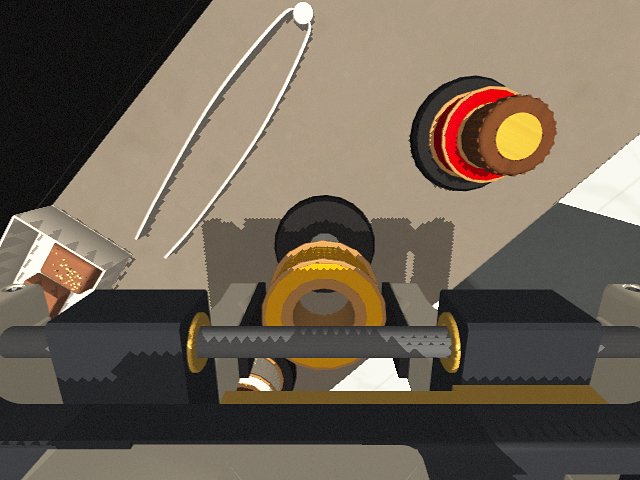

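Wrist view: the reel is held centred at u≈324.5. The base spans u 275–375 with its far edge at v≈196, and the red cap disc is at (519,136). Comparing these with projections.

```bash
python3 - <<'E'
from h import *
t=np.linspace(0,2*np.pi,200)
P=np.array([w2px('w2',[.4825+.038*np.cos(a),.184+.038*np.sin(a),.012]) for a in t]); print('base pred',P.min(0),P.max(0))
print('red',w2px('w2',[.469,.059,.073]), px2w('w2',519,136,.073))
for z in(.09,.118):
  P=np.array([w2px('w2',[.48256+.028*np.cos(a),.1835+.028*np.sin(a),z]) for a in t]); print('reel',z,P.min(0),P.max(0))
for c,z in ((.0,.012),):print(px2w('w2',325,196,.012))
E
```

```text
base pred [270.02103467 195.00966578] [373.37347249 293.48360066]
red [515.68068396 134.39122146] [0.46718354 0.05827897 0.073     ]
reel 0.09 [267.79323356 240.17625094] [375.23383455 338.49999867]
reel 0.118 [258.13341271 259.43673683] [384.17311116 371.96525596]
[0.50719229 0.15594438 0.012     ]
```

View pics/c2.png

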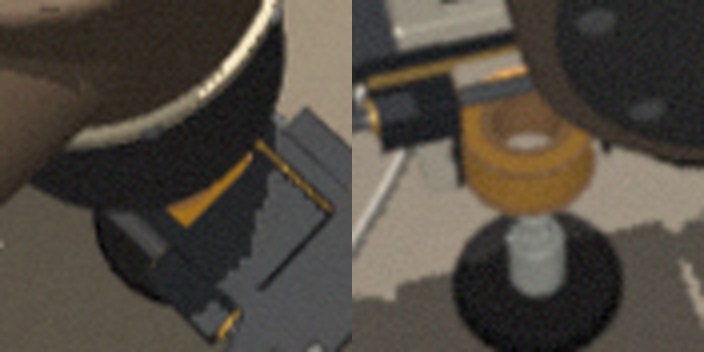

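>>> jog_arm --deltas '[[[0,0,0.3,0],[0,0,0.5,0],[0,0,0.55,0],[0,0,0.6,0],[0,0,0.65,0],[0,0,0.7,0]]]'

```text
t: 8.9
eef_pos: [0.4824, 0.184, 0.0563]
ee_rot: [-3.141, -0.0, -0.785]
force: [0.3, -0.5, -1.5]
width: 0.0571
gripper_force: 12.0
```

```bash
python3 - <<'E'
from h import *
s=arm.get_state(); print(s['eef_pos'],s['force'],s['moment'],s['width'])
P=[w2px('s2',[.4825,.184,z]) for z in(.02,.04,.06)]; print(P, w2px('s2',[.4826,.1835,.118]),w2px('s2',[.4826,.1835,.0904]))
E
```

```text
[0.48239698 0.18397731 0.05625031] [ 0.253112   -0.50715221 -1.52464114] [-0.01524115  0.09823632  0.09428202] 0.0571449379456351
[array([311.26252712, 289.09762747]), array([310.93901159, 282.55750565]), array([310.60310318, 275.76685198])] [309.65491794 254.27407233] [310.16712228 264.69194383]
```

>>> jog_arm --deltas '[[[0,0,0.06,0],[0,0,0.12,0],[0,0,0.18,0],[0,0,0.24,0],[0,0,0.3,0],[0,0,0.3,0]]]'

```text
t: 9.65
eef_pos: [0.482, 0.1837, 0.0378]
ee_rot: [3.141, 0.0, -0.785]
force: [-0.7, 0.7, -1.4]
width: 0.057
gripper_force: 12.0
```

>>> jog_arm --deltas '[[[0,0,0.08,0],[0,0,0.16,0],[0,0,0.24,0],[0,0,0.28,0],[0,0,0.28,0]]]'

```text
t: 10.28
eef_pos: [0.4821, 0.1837, 0.021]
ee_rot: [3.141, 0.0, -0.785]
force: [-2.0, 1.2, -0.9]
width: 0.0568
gripper_force: 12.0
```

>>> jog_arm --deltas '[[[0,0,0,0],[0,0,0,0],[0,0,0,0],[0,0,0,0],[0,0,0,0],[0,0,0,0]]]' --grip 72

```text
t: 11.02
eef_pos: [0.4823, 0.1839, 0.0214]
ee_rot: [-3.142, -0.0, -0.785]
force: [0.1, -0.5, 0.5]
width: 0.072
gripper_force: 0.0
```

>>> jog_arm --deltas '[[[0,0,-0.4,0],[0,0,-1.0,0],[0,0,-1.7,0],[0,0,-2.0,0],[0,0,-2.0,0]]]'

```text
t: 11.65
eef_pos: [0.483, 0.1845, 0.1429]
ee_rot: [-3.138, -0.0, -0.785]
force: [-1.1, 0.8, -0.1]
width: 0.0722
gripper_force: 0.0
```

```bash
python3 - <<'E'
from h import *
s=arm.get_state(); print(s['t'],s['eef_pos'],s['ee_rot'],s['q'])
snap('wrist','w3');snap('scene','s3')
im=cv2.imread('pics/s3.png'); r=40
c=cv2.resize(im[285-r:285+r,312-r:312+r],(400,400),interpolation=cv2.INTER_CUBIC)
w=cv2.resize(cv2.imread('pics/w3.png')[:400,180:580],(400,400))
cv2.imwrite('pics/c3.png',np.hstack([w,c]))
t=np.linspace(0,2*np.pi,200)
for z in (.04,.068): 
  P=np.array([w2px('s3',[.4825+.028*np.cos(a),.184+.028*np.sin(a),z]) for a in t]); print('reel top s3',z,P.min(0),P.max(0))
print(w2px('w3',[.469,.059,.073]))
E
```

```text
11.65 [0.48298902 0.18448105 0.14290437] [-3.13810292e+00 -2.48002485e-04 -7.84833865e-01] [ 7.44992689e-01  1.71070229e-01 -4.52453119e-01  1.29491578e-04
 -9.43776021e-01  4.08944121e-02]
reel top s3 0.04 [294.5776619  269.30640281] [327.30179384 296.41577283]
reel top s3 0.068 [293.66138031 259.59185772] [327.27001864 286.99274935]
[480.55583702 133.8843825 ]
```

View pics/c3.png

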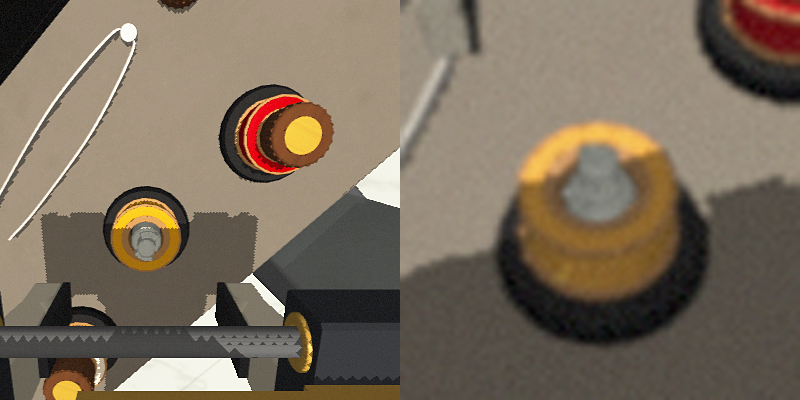

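The gold reel is home: the spindle head stands clear above its top face. The wrist view has the red cap disc at (484,134) against a predicted (481,134), which matches the camera's usual bias. Moving to the red cap.

>>> jog_arm --deltas '[[[0.25,0.3,0,0],[0.6,0.75,0,0],[0.95,1.2,0,0],[1.31,1.63,0,0],[1.31,1.63,0,0],[1.31,1.63,0.5,0],[1.31,1.63,0.7,0],[1.31,1.63,0.7,0]]]' --grip 64

```text
t: 12.75
eef_pos: [0.468, 0.0587, 0.0984]
ee_rot: [3.139, 0.001, -0.785]
force: [0.1, 0.3, 0.4]
width: 0.064
gripper_force: 0.0
```

```bash
python3 - <<'E'
from h import *
s=arm.get_state(); print(s['t'],s['eef_pos'],s['ee_rot'],s['q'])
snap('wrist','w4'); im=cv2.imread('pics/w4.png'); cv2.imwrite('pics/c4.png',cv2.resize(im[160:360,220:440],(660,600)))
P=w2px('w4',[.469,.059,.073]);print(P,(P-[220,160])*3)
E
```

```text
12.75 [0.4680005  0.0587166  0.09837014] [ 3.13871101e+00  6.91622809e-04 -7.84715216e-01] [ 5.43602506e-01  1.55971282e-01 -5.96046956e-01  2.80233527e-05
 -8.21741500e-01  2.42460488e-01]
[320.01190175 277.91656387] [300.03570524 353.7496916 ]
```

View pics/c4.png

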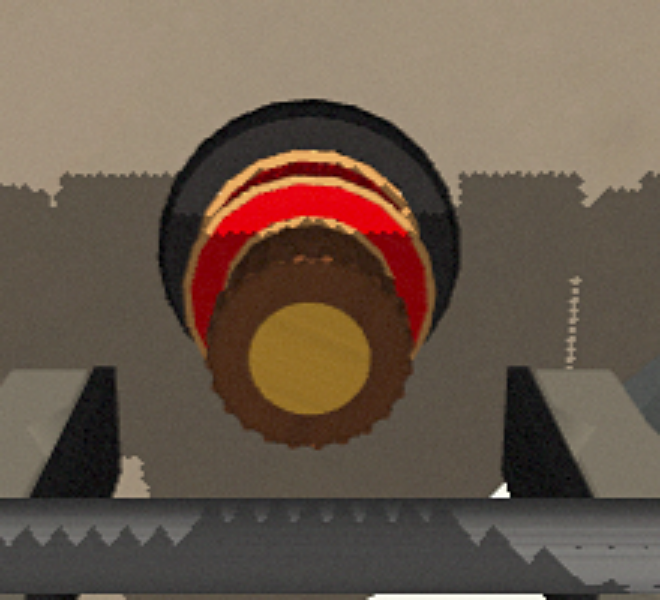

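The cap disc is at crop (310,358), and the fingers are symmetric about 312, so it is centred. Descend and grip.

>>> jog_arm --deltas '[[[0,0,0.3,0],[0,0,0.6,0],[0,0,0.83,0],[0,0,0.83,0],[0,0,0.83,0]]]'

```text
t: 13.42
eef_pos: [0.4692, 0.0593, 0.0501]
ee_rot: [-3.141, -0.0, -0.785]
force: [-0.7, 0.4, 0.5]
width: 0.0639
gripper_force: 0.0
```

>>> jog_arm --deltas '[[[0,0,0,0],[0,0,0,0],[0,0,0,0],[0,0,0,0],[0,0,0,0],[0,0,0,0]]]' --grip 34 --squeeze 15

```text
t: 14.18
eef_pos: [0.4688, 0.0591, 0.0497]
ee_rot: [-3.141, -0.0, -0.785]
force: [-1.5, -0.5, 4.6]
width: 0.0391
gripper_force: 15.0
```

```bash
python3 -c "
from h import *
s=arm.get_state(); print(s['t'],s['force'],s['moment'],s['width'],s['ee_rot'])"
```

```text
14.175 [-1.52936132 -0.53113074  4.58889207] [-0.02233512  0.4830872  -0.03652215] 0.039134303433421516 [-3.14144726e+00 -1.29155964e-04 -7.84796409e-01]
```

>>> jog_arm --deltas '[[[0,0,0,-1],[0,0,0,-2],[0,0,0,-3],[0,0,0,-4],[0,0,0,-5],[0,0,0,-6],[0,0,0,-6]]]'

```text
t: 15.05
eef_pos: [0.4691, 0.0594, 0.0496]
ee_rot: [-3.141, -0.001, -0.263]
force: [1.1, 1.1, 0.9]
width: 0.0395
gripper_force: 15.0
```

```bash
python3 -c "
from h import *
s=arm.get_state(); print(s['t'],s['force'],s['moment'],s['width'],s['ee_rot'],s['eef_pos'])"
```

```text
15.05 [1.10490467 1.1404328  0.87845827] [ 0.24689941 -0.2197098  -0.4157445 ] 0.039471174709972114 [-3.14086955e+00 -5.18643530e-04 -2.62519630e-01] [0.46911328 0.05935119 0.04960359]
```

A counter moment of -0.42 Nm shows it went solid counter-clockwise, with the grip slipping. That makes it left-handed, so I'll try clockwise.

>>> jog_arm --deltas '[[[0,0,0,1.5],[0,0,0,3],[0,0,0,4.5],[0,0,0,6],[0,0,0,7.5],[0,0,0,9],[0,0,0,10.5],[0,0,0,11]]]'

```text
t: 16.05
eef_pos: [0.4688, 0.059, 0.0496]
ee_rot: [3.142, -0.0, -1.226]
force: [-0.5, 0.5, 1.9]
width: 0.0395
gripper_force: 15.0
```

```bash
python3 -c "
from h import *
s=arm.get_state(); print(s['t'],s['force'],s['moment'],s['width'],s['ee_rot'],s['eef_pos'])"
```

```text
16.05 [-0.5301631   0.49643491  1.86290404] [-0.00332449  0.12962176  0.00825502] 0.03949451543058019 [ 3.14152505e+00 -1.83972618e-04 -1.22582892e+00] [0.4687708  0.0590465  0.04959466]
```

>>> jog_arm --deltas '[[[0,0,0,1.5],[0,0,0,3],[0,0,0,4.5],[0,0,0,6],[0,0,0,7.5],[0,0,0,9],[0,0,0,10],[0,0,0,10]]]'

```text
t: 17.05
eef_pos: [0.4687, 0.059, 0.0496]
ee_rot: [-3.142, -0.0, -2.095]
force: [0.6, -0.4, 1.9]
width: 0.0392
gripper_force: 15.0
```

```bash
python3 -c "
from h import *
s=arm.get_state(); print(s['t'],s['force'],s['moment'],s['width'],s['ee_rot'],s['eef_pos'],s['q'])"
```

```text
17.05 [ 0.55964884 -0.35669153  1.87908423] [-0.06571102  0.03048616  0.07168548] 0.03921063853156422 [-3.14155503e+00 -1.70726872e-04 -2.09466410e+00] [0.46872996 0.05902604 0.04956904] [ 5.43425047e-01  2.28399969e-01 -6.51173378e-01  1.80889893e-04
 -6.91354372e-01 -1.06743218e+00]
```

>>> jog_arm --deltas '[[[0,0,-0.05,0],[0,0,-0.1,0],[0,0,-0.15,0],[0,0,-0.15,0]]]' --squeeze 20

```text
t: 17.55
eef_pos: [0.4689, 0.0592, 0.0589]
ee_rot: [-3.141, 0.001, -2.094]
force: [0.9, -0.4, -0.7]
width: 0.0391
gripper_force: 20.0
```

>>> jog_arm --deltas '[[[0,0,-0.2,0],[0,0,-0.5,0],[0,0,-0.9,0],[0,0,-1.3,0],[0,0,-1.6,0],[0,0,-1.6,0],[0,0,-1.6,0],[0,0,-1.6,0]]]'

```text
t: 18.55
eef_pos: [0.4682, 0.0588, 0.1538]
ee_rot: [3.141, -0.001, -2.094]
force: [1.3, -0.7, -1.2]
width: 0.0396
gripper_force: 20.0
```

```bash
python3 - <<'E'
from h import *
s=arm.get_state(); print(s['t'],s['eef_pos'],s['force'],s['width'],s['gripper_force'],np.abs(s['qd']).max())
snap('scene','s5'); cv2.imwrite('pics/c5.png',cv2.resize(cv2.imread('pics/s5.png')[130:400,220:480],(624,648))[:600])
E
```

```text
18.55 [0.46821557 0.0588335  0.15382825] [ 1.250114   -0.72042668 -1.22820097] 0.03962255214998719 19.99990403652191 0.0045390798198513774
```

View pics/c5.png

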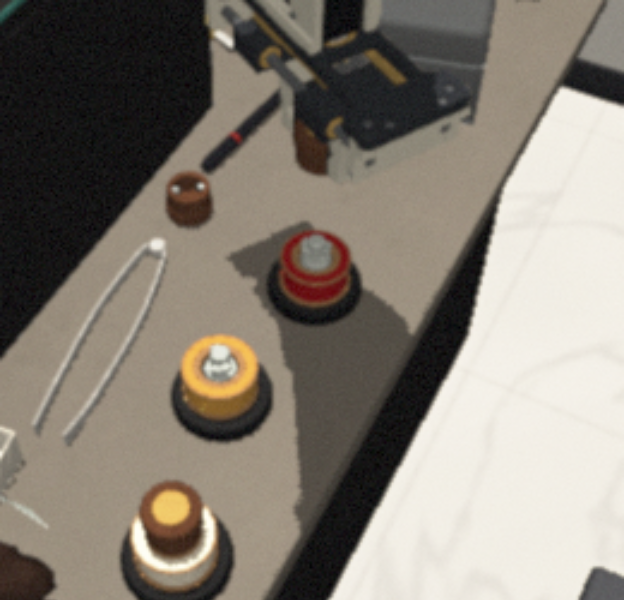

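The gripper holds the cap at crop (312,145), well above the bare red spindle at (316,250). The red, gold and white reels are all home. Settling briefly, then handing in.

>>> jog_arm --deltas '[[[0,0,0,0],[0,0,0,0],[0,0,0,0],[0,0,0,0]]]'

```text
t: 19.1
eef_pos: [0.4687, 0.0591, 0.1545]
ee_rot: [3.142, -0.0, -2.094]
force: [-0.7, -0.1, -1.2]
width: 0.0394
gripper_force: 20.0
```

```bash
python3 -c "
from station import arm
print(arm.job_done())"
```

```text
the job is handed in; nothing more can be done
None
```

Job handed in at about 19 s: the gold reel is home on the bare stand, and the red cap (left-hand thread, loosened clockwise) is held upright about 10 cm above its shut position; the final picture showed the red and white reels, the white cap and the spare cap in place, and hand-in returned no verdict.

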